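# Unhook the parts caddy and stand it in the kitting tray

### The job

Take the parts caddy off its bench stand: lift it by its wooden handle until its hanging bar has pushed up the sprung keeper just far enough to pass the tip of the hook, then draw it out forwards; once it is off the saddle, never let it press on the lip, the keeper or the rest of the stand with more than 15 N. Then set the caddy down softly, upright and fully home in the empty front nest of the kitting tray, let go of it, and do not disturb the other things on the bench.

Things in the scene. Friction and masses are not known exactly. Their poses are not given: they have to be found in the camera images.
- caddy_handle (a point): Centre of the caddy's handle: light wooden bar 16 mm square, 90 mm long, on top of the caddy between two upright straps; grip it across its 16 mm. Axes: x across the handle, y along it, z up. 212 mm above the caddy's underside. The caddy weighs about 0.3 to 0.5 kg and is the same turned half round.
- caddy_bar (a point): Centre of the caddy's hanging bar: steel, 8 mm square, 90 mm long, along the caddy's y, 99 mm below the handle's centre, 113 mm above the underside. At the start its middle lies in the hook, underside on the saddle, with about 5 mm of play to front and back. Same axes as the handle.
- caddy_foot (a point): Centre of the caddy's underside, same axes. The caddy: a bare aluminium open box 70 (x) by 98 (y) by 45 mm high, holding terminal blocks; a flat strap 22 mm wide and 4 mm thick stands at each y end and carries the hanging bar and, at the top, the handle. 220 mm high in all.
- stand: Steel hook stand bolted to the bench. Origin on the bench top right below the saddle's middle; x points from the hook back to the post (the hook opens to -x: draw the caddy out along -x), z up. Post 22 mm square, 222 mm high, at x = 95 mm. Nothing on it but the keeper gives way.
- saddle (a point): Middle of the hook's saddle, 134 mm above the bench, 18 mm long in x, 16 mm wide; axes as the stand. In front (x -14 to -9 mm) the lip rises, 16 mm wide; behind (x 9 to 14 mm) a 20 mm stop. The lip is clamped at another height each time: its tip is 20 to 46 mm above the saddle, not measured. Arm 8 mm thick; the caddy's box stays clear below it.
- post (a point): Top of the post. From it an arm reaches over the hook with the keeper: steel plate 18 mm wide, 6 mm thick (x -14 to 42 mm), sprung down, set together with the lip: its underside rests 3 mm above the lip's tip. The 8 mm bar, lifted, meets it: 3 N to start, then 0.4 N per mm, hard stop at 9 mm. The bar clears the tip only with the keeper raised 5 to 9 mm: find it by feel.
- nest (a point): Centre of the floor of the empty front nest of the fixed grey kitting tray, 3 mm above the bench; x to the tray's rear bay (77 mm behind, holds a relay), y along the nest's long side, z up. Nest 78 (x) by 106 mm (y) inside, walls 3 mm thick, tops 22 mm above the bench; the caddy fits with 4 mm all round, its y along the nest's y, either way round.
- tray: Fixed grey kitting tray of two bays, 154 mm by 112 mm over all, 22 mm high. Origin on the bench below the nest's centre; same axes as the nest.
- relay: Black relay block 40 x 60 x 44 mm in the tray's rear bay, a bystander. Origin under its centre.
- meter: Orange multimeter 150 x 78 x 40 mm lying on the bench, a bystander. Origin under its centre.
- driver: Screwdriver lying on the bench, about 30 mm high, a bystander.
- fan: Square grey cabinet fan 92 x 92 x 25 mm lying on the bench, a bystander. Origin under its centre.
- ferrules: Small jar, 48 mm wide and 60 mm high, a bystander.
- tape: Roll of black tape, 68 mm wide and 19 mm high, a bystander.
Not all that is in view belongs to the job. Leave any green look-alike of the stand alone. Of the things shaped like the tray, the grey one is meant.

How it is judged:
On the way:
1. the caddy is off the hook: its bar is drawn out at least 35 mm in front of the saddle's middle and the caddy no longer touches the stand (x of caddy_bar in the frame of stand below -0.035 m and contact force between caddy and stand below 0.3 N), for 0.1 s.
At the end, for the whole second after the job is handed in: The caddy stands in the empty front nest: its underside within 4 mm of the nest's floor and its centre within 8 mm of the nest's centre, its y along the nest's y within 0.15 rad, upright within 0.06 rad, at rest and released (horizontal distance between caddy_foot and nest below 0.008 m and z of caddy_foot in the frame of nest below 0.004 m and angle between the y axis of caddy_foot and the y axis of nest, either way round below 0.15 rad and angle between caddy_foot's own z axis and vertical below 0.06 rad and linear speed of caddy below 0.02 m/s and contact force between the fingers and caddy below 0.1 N); the robot touches nothing.
It fails at once if the stand is strained: once the bar is lifted 5 mm or more off the saddle, more than 15 N between the caddy and the stand (lip, stop or keeper); before that, more than 45 N (contact force between caddy and stand above 45 N or (contact force between caddy and stand above 15 N and z of caddy_bar in the frame of saddle above 0.009 m)).
It fails at once if the caddy is dropped or rammed into the tray (more than 45 N) (contact force between caddy and tray above 45 N).
It fails at once if a bystander is shifted by more than 30 mm (distance of any of relay, meter, driver, fan, ferrules, tape from where it was at the start of the episode above 0.03 m).
It also fails if it takes over 53 s, if anything falls off the work surface, if the arm or the gripper's body presses on something with over 40 N, if the wrist force passes 120 N, or if a joint passes its speed limit or range.

### The arm

A 7-joint arm with a two-finger parallel gripper is mounted at the origin on the work surface. World frame = base frame: x ahead of the robot, y to its left, z up, the work surface at z = 0. Lengths are in m, angles in rad, forces in N, time in s.
With the tool pointing down it reaches from about 0.4 to 0.9 m from the base axis. Payload 5.6 kg.
Tool frame: the origin (TCP) lies midway between the tips of the shut fingers; the grasp point (between the pads) lies 19 mm behind it; z points along the fingers, y is the line along which they close (so a half turn about z gives the same grasp; the last joint's range is limited). The gripper opens to 92 mm and grips with 3 to 60 N. Pads are 20 mm wide; open, the fingers measure 128 mm over their backs; the gripper's body (75 mm by 189 mm) begins 69 mm behind the grasp point.
Start: joints at [1.143, 0.468, -0.012, 1.603, 0.006, 1.071, -0.056], TCP at [0.244, -0.602, 0.215] pointing down, gripper open.
Joint ranges: [-2.53, 2.53], [-0.31, 2.02], [-1.57, 1.55], [0.28, 2.44], [-1.29, 4.43], [0.15, 1.84], [-2.92, 2.92]. Speed limits (rad/s): [2.57, 2.57, 3.14, 3.14, 3.14, 3.14, 3.14].

### API

Orientations are given as a 3x3 rotation matrix whose columns are the frame's x, y, z axes.
In Python, from station import env, effector, solver, viewer, workorder, search_frame, tip_of gives the robot as it stands. Calls block until the motion is done:
- env.reach(position, orientation): joint-space move of the TCP to a pose.
- env.movel(position, frame=None, rate=0.15): straight line of the TCP; frame=None keeps the orientation; rate is the mean speed in m/s.
- env.goto_joints(angles): joint-space move.
- effector.release() and effector.grasp(squeeze=None): open the fingers fully, or close them until they stop; squeeze is the grip in N (None keeps the last).
- env.pause(seconds).
- solver.inverse_kinematics(position, orientation): joint angles nearest the present ones, or None.
- env.sense(): the state.
- viewer.read_camera(name): name is "scene" or "top" or "wrist"; returns (picture, depth): 400x640x3 uint8, red, green, blue; 400x640 float32, m along the optical axis (not along the pixel's ray), 0 where there is no reading.
- viewer.camera_info(name): a dict with "intrinsics" (3x3 intrinsics, pixels), "eye" and "rotation" of the camera in the world; the wrist camera has in their place "T_tool_cam" (4x4, takes a point from camera to tool coordinates, whose origin is the TCP and whose axes are the flange's). Camera axes: x right, y up, looking along -z (the intrinsics and any distortion apply to the point x, -y, -z); pixel columns grow to the right and rows downward; lengths in m; the calibration is good to about 2 mm. A picture is of the moment at which its call begins: read the wrist's pose just before it. camera_info takes no time and is no camera call.
A pose or a line that the arm cannot do raises env.PlanningError and nothing moves.
- workorder.finish_job(): hands the job in; it is judged then, once.
Trained networks look in the newest picture that a camera, given by its name, has taken for a name from the list of things; names that differ only in an ending like _2 or _b are one class to them, and where a whole thing is asked for, a point or a joint stands for the part that bears it (a point fixed in the world has none). Each returns a list of dicts, best first, with "score" (0 to 1); they miss things now and then, are a little off and sometimes report something else, mostly with a low value. They report only what shows in the picture. A call takes as long as a camera call. They do not tell look-alikes from the thing itself.
- search_frame(camera, name): "at" ([x, y, z] in m, in world coordinates, good to about 4 mm: the middle of the surface that is visible of it).
- tip_of(camera, name): "at" ([x, y, z] in m, in world coordinates, good to about 4 mm: a listed point, or the origin of a listed thing).
The state is a dict: "t": time; "joint_positions": joint angles; "joint_velocities": joint speeds; "tau": joint torques, N m; "ee_pos": TCP position; "tcp_rot": TCP orientation; "wrist_force": force on the tool from outside, world axes, zero at the start; "moment": the same for the moment, N m; "gripper_width": finger opening in m; "grasp_force": force on a finger pad.
Only numpy, scipy, OpenCV 4.12 (cv2) and the standard library are available. Lean on these libraries where they do the work, as an engineer would, in place of code of your own. Each camera call takes 0.05 s, during which the arm holds its last target. There are 200 camera calls.

## Working session

There is one attempt and no reset: what is moved stays moved. The work goes in short steps, each a Python script; the robot and the scene stay as the last script left them, time stands still between calls to the robot, and variables do not carry over. Pictures are saved under pics/ and viewed, at most 10 in all, crops included, and the job is handed in when it is done.

```bash
ls; mkdir -p pics
python3 - <<'E'
from station import *
import cv2,numpy as np
for c in ("scene","top"):
    p,d=viewer.read_camera(c); cv2.imwrite(f"pics/{c}0.png",p[:,:,::-1]); np.save(f"pics/{c}d.npy",d)
    i=viewer.camera_info(c); print(c,{k:np.round(v,3).tolist() if not isinstance(v,str) else v for k,v in i.items()})
    for n in ["caddy_handle","caddy_bar","stand","saddle","post","nest","tray","relay"]:
        print(n,[(np.round(r["at"],3).tolist(),round(r["score"],2)) for r in tip_of(c,n)[:4]])
s=env.sense();print(s["t"],s["wrist_force"])
E
```

```text
pics
scene {'intrinsics': [[384.353, 0.0, 320.425], [0.0, 384.353, 198.881], [0.0, 0.0, 1.0]], 'eye': [1.157, 0.14, 0.868], 'rotation': [[-0.236, -0.669, 0.705], [0.972, -0.174, 0.16], [0.016, 0.723, 0.691]]}
caddy_handle [([0.464, -0.206, 0.237], 0.93)]
caddy_bar [([0.468, -0.203, 0.138], 0.79)]
stand [([0.461, -0.199, 0.001], 0.66), ([0.111, -0.346, 0.0], 0.62)]
saddle [([0.463, -0.199, 0.133], 0.83), ([0.106, -0.345, 0.138], 0.65)]
post [([0.207, -0.324, 0.223], 0.78), ([0.792, 0.125, -0.002], 0.66), ([0.562, -0.192, 0.223], 0.6)]
nest [([0.558, 0.22, 0.003], 0.81), ([0.561, -0.189, 0.219], 0.66)]
tray [([0.337, 0.264, 0.0], 0.89), ([0.563, 0.215, 0.0], 0.56)]
relay [([0.631, 0.205, 0.002], 0.85)]
top {'intrinsics': [[496.372, 0.0, 306.907], [0.0, 496.372, 193.256], [0.0, 0.0, 1.0]], 'eye': [0.186, -0.04, 1.425], 'rotation': [[-0.024, 0.976, -0.217], [-1.0, -0.024, 0.002], [-0.003, 0.217, 0.976]]}
caddy_handle [([0.462, -0.204, 0.237], 0.64)]
caddy_bar [([0.46, -0.199, 0.135], 0.49)]
stand [([0.112, -0.347, -0.003], 0.71), ([0.463, -0.203, 0.002], 0.62)]
saddle [([0.461, -0.203, 0.138], 0.86), ([0.111, -0.344, 0.139], 0.76)]
post [([0.202, -0.322, 0.221], 0.74), ([0.561, -0.194, 0.22], 0.61)]
nest [([0.337, 0.262, 0.003], 0.77), ([0.56, 0.216, 0.003], 0.69), ([0.79, -0.116, -0.001], 0.19)]
tray [([0.342, 0.265, 0.002], 0.69), ([0.558, 0.215, -0.001], 0.65), ([0.786, -0.002, 0.002], 0.54)]
relay [([0.459, -0.201, 0.137], 0.57), ([0.634, 0.209, 0.002], 0.54)]
0.9 [0.26406721 0.43351033 1.10574044]
```

View pics/scene0.png

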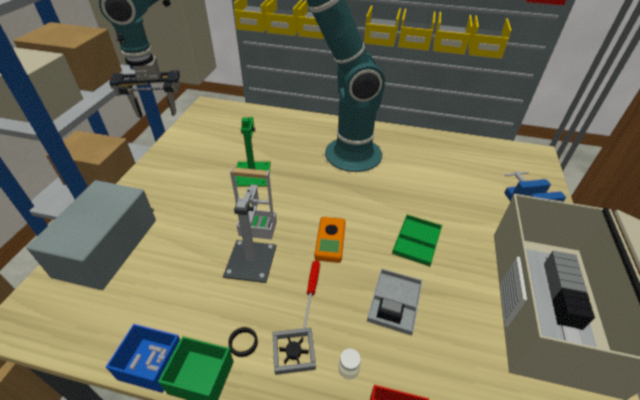

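View pics/top0.png

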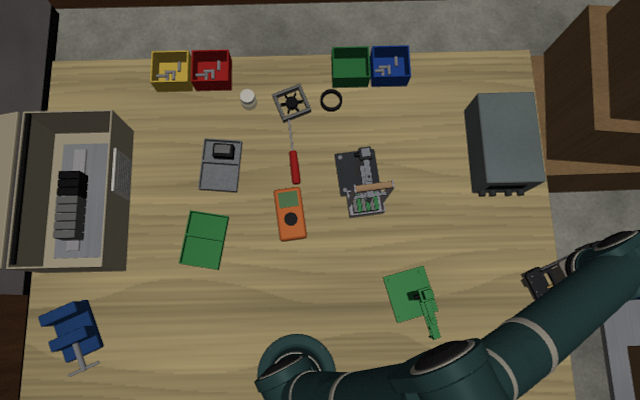

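Stands: the grey one in scene at (255,220) holds the caddy. The green one at (250,150) is the look-alike. Trays: the grey one at (395,300), with a relay in its rear bay, is meant; the green one at (417,240) is the look-alike. Next I'll raise the arm over the caddy and take a confirming crop and a wrist view.

```bash
cat > h.py <<'E'
from station import *
import numpy as np, cv2
def R(yaw,flip=False):  # tool down, tool y along (cos yaw, sin yaw)
    y=np.array([np.cos(yaw),np.sin(yaw),0])*(-1 if flip else 1); z=np.array([0,0,-1.])
    return np.column_stack([np.cross(y,z),y,z])
def wristcloud():
    s=env.sense(); p,d=viewer.read_camera("wrist"); i=viewer.camera_info("wrist")
    K=np.array(i["intrinsics"]);T=np.array(i["T_tool_cam"]); v,u=np.mgrid[:400,:640]
    dist=i.get("distortion")
    n=np.stack([(u-K[0,2])/K[0,0],(v-K[1,2])/K[1,1]],-1)
    if dist is not None and np.any(dist):
        n=cv2.undistortPoints(np.stack([u,v],-1).reshape(-1,1,2).astype(np.float32),K,np.array(dist)).reshape(400,640,2)
    c=np.stack([n[...,0]*d,-n[...,1]*d,-d],-1)
    w=(c@T[:3,:3].T+T[:3,3])@np.array(s["tcp_rot"]).T+s["ee_pos"]; w[d<=0]=np.nan
    return p,d,w
def near(n,cam="wrist"):
    return [(np.round(r["at"],4).tolist(),round(r["score"],2)) for r in tip_of(cam,n)[:3]]
E
python3 - <<'E'
from h import *
p=cv2.imread("pics/scene0.png")
a=cv2.resize(p[160:290,210:310],(400,520));b=cv2.resize(p[200:330,350:450],(400,520))
cv2.imwrite("pics/crop1.png",np.hstack([a,b]))
s=env.sense();print(np.round(s["tcp_rot"],2).tolist())
e=s["ee_pos"]; env.movel([e[0],e[1],0.40],rate=0.25)
for f in (0,1):
    for P,yw in (([.45,-.2,.42],.08),([.56,.217,.42],-.15),([.35,-.2,.3],.08),([.56,.217,.2],-.15)):
        q=solver.inverse_kinematics(P,R(yw,f)); print(f,P,None if q is None else np.round(q,2))
i=viewer.camera_info("wrist");print(i.keys(),np.round(i["T_tool_cam"],3).tolist(),i["intrinsics"])
E
```

```text
[[0.93, 0.38, -0.0], [0.38, -0.93, -0.0], [-0.0, 0.0, -1.0]]
0 [0.45, -0.2, 0.42] [ 0.8   0.08 -0.47  1.66  0.04  1.41  0.4 ]
0 [0.56, 0.217, 0.42] [ 0.33  0.47 -1.11  1.39  0.42  1.53 -0.9 ]
0 [0.35, -0.2, 0.3] [ 0.87 -0.03 -0.42  2.03 -0.01  1.14  0.54]
0 [0.56, 0.217, 0.2] [ 0.31  0.65 -1.06  1.7   0.62  1.16 -1.07]
1 [0.45, -0.2, 0.42] [ 0.52  0.06 -0.18  1.67  0.01  1.41 -2.72]
1 [0.56, 0.217, 0.42] [ 0.4   0.57 -1.31  1.39  0.55  1.59  2.14]
1 [0.35, -0.2, 0.3] [ 0.64 -0.04 -0.2   2.04 -0.01  1.14 -2.61]
1 [0.56, 0.217, 0.2] [ 0.42  0.84 -1.32  1.69  0.84  1.31  1.91]
dict_keys(['intrinsics', 'T_tool_cam']) [[-0.0, 0.971, 0.238, 0.065], [1.0, 0.0, 0.0, 0.0], [-0.0, 0.238, -0.971, -0.17], [0.0, 0.0, 0.0, 1.0]] [[333.16383628   0.         321.1554374 ]
 [  0.         333.16383628 197.73020443]
 [  0.           0.           1.        ]]
```

View pics/crop1.png

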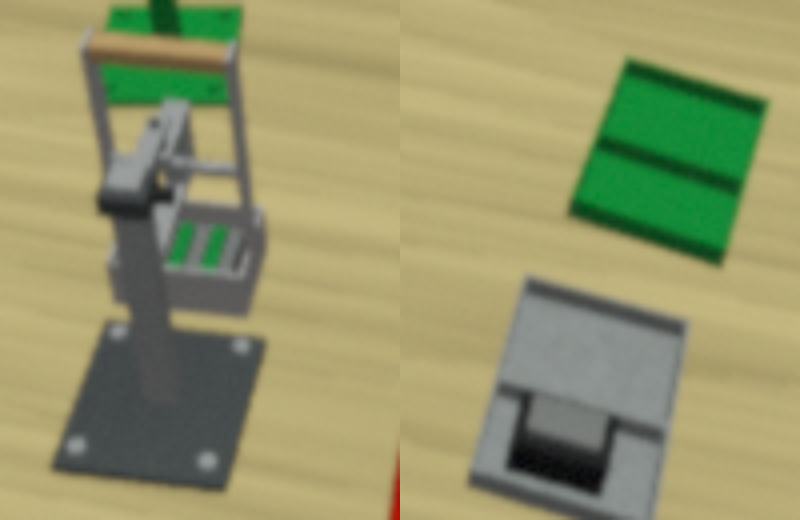

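The crop confirms it: the wood-handled caddy hangs on the grey stand, and the grey tray's front nest (robot side) is empty. I'll take the wrist look at the tray first, then at the caddy.

```bash
python3 - <<'E'
from h import *
env.reach([.585,.20,.32],R(-.15))
p,d,w=wristcloud(); cv2.imwrite("pics/wt.png",p[:,:,::-1]); np.save("pics/wt.npy",w)
for n in ("nest","tray","relay"): print(n,near(n))
env.reach([.455,-.24,.40],R(.08))
p,d,w=wristcloud(); cv2.imwrite("pics/wc.png",p[:,:,::-1]); np.save("pics/wc.npy",w)
for n in ("caddy_handle","caddy_bar","saddle","post"): print(n,near(n))
print(env.sense()["t"])
cv2.imwrite("pics/w2.png",np.vstack([cv2.imread("pics/wt.png"),cv2.imread("pics/wc.png")])[::,:][:800:1][:, :][::1] if 0 else cv2.resize(np.vstack([cv2.imread("pics/wt.png"),cv2.imread("pics/wc.png")]),(480,600)))
E
python3 - <<'E'
import numpy as np,cv2
w=np.load("pics/wt.npy").reshape(-1,3)
m=(np.hypot(w[:,0]-.59,w[:,1]-.21)<.15)
tab=w[m&(np.abs(w[:,2])<.012)]; print("z hist",np.histogram(w[m][:,2],np.arange(-.01,.06,.002)))
t=w[m&(w[:,2]>.017)&(w[:,2]<.027)]
print(cv2.minAreaRect((t[:,:2]*1000).astype(np.float32)),len(t))
c=np.load("pics/wc.npy").reshape(-1,3)
m=(np.hypot(c[:,0]-.463,c[:,1]+.204)<.07)&(c[:,2]>.232)&(c[:,2]<.26)
t=c[m];print(len(t),np.percentile(t[:,2],[5,50,95]),cv2.minAreaRect((t[:,:2]*1000).astype(np.float32)))
E
```

```text
nest [([0.3391, 0.2604, 0.0022], 0.88), ([0.5599, 0.2141, 0.0054], 0.84), ([0.6278, -0.0033, -0.0007], 0.45)]
tray [([0.3372, 0.2635, -0.004], 0.97), ([0.5573, 0.2125, 0.0051], 0.62)]
relay [([0.6312, 0.2047, 0.0019], 0.92)]
caddy_handle [([0.4632, -0.2061, 0.2332], 0.57)]
caddy_bar [([0.4645, -0.2049, 0.1363], 0.67), ([0.4666, -0.1963, 0.136], 0.55)]
saddle [([0.4666, -0.1967, 0.1376], 0.9), ([0.1116, -0.3485, 0.1371], 0.9)]
post [([0.2053, -0.3202, 0.2213], 0.72), ([0.5558, -0.1842, 0.2206], 0.57)]
7.0083
z hist (array([    0,     0,     0,   180,  9499, 14405,  4771,  1193,    99,
          79,    84,    84,    82,    89,   103,   546,   704,    31,
           7,     5,     8,     5,    89,   416,    98,     6,     9,
          65,   502,    95,     0,     0,     0,     0]), array([-0.01 , -0.008, -0.006, -0.004, -0.002,  0.   ,  0.002,  0.004,
        0.006,  0.008,  0.01 ,  0.012,  0.014,  0.016,  0.018,  0.02 ,
        0.022,  0.024,  0.026,  0.028,  0.03 ,  0.032,  0.034,  0.036,
        0.038,  0.04 ,  0.042,  0.044,  0.046,  0.048,  0.05 ,  0.052,
        0.054,  0.056,  0.058]))
((554.6470336914062, 216.33999633789062), (112.25062561035156, 228.00242614746094), 84.72454071044922) 1445
1712 [0.2429506  0.24501423 0.2464025 ] ((461.4395446777344, -204.5719757080078), (21.652204513549805, 97.34974670410156), 5.874765396118164)
```

View pics/w2.png

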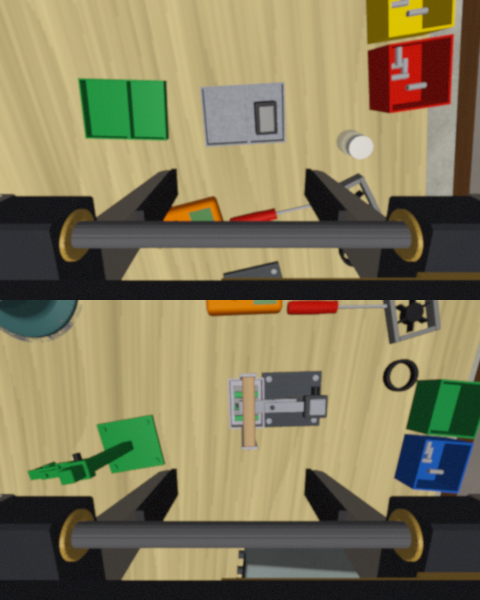

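Top half: grey tray at about (245,113), unflipped, with the relay on its right. Bottom half: handle at (249,410), keeper arm running right to the post at (315,407). Now I'll refine the fits.

Run:
```python
import numpy as np,cv2
def rect(t): 
    r=cv2.minAreaRect((t[:,:2]*1000).astype(np.float32)); return len(t),np.round(cv2.boxPoints(r),1).tolist(),np.round(r[0],1),np.round(r[1],1),round(r[2],2)
def trim(t,yaw,name,q=(1,99)):
    c,s=np.cos(yaw),np.sin(yaw); a=t[:,:2]@np.array([[c,-s],[s,c]]); print(name,np.round(np.percentile(a,[*q],axis=0)*1000,1).tolist())
w=np.load("pics/wt.npy").reshape(-1,3)
b=(w[:,0]>.49)&(w[:,0]<.70)&(w[:,1]>.13)&(w[:,1]<.30)
t=w[b&(w[:,2]>.018)&(w[:,2]<.025)]; print("tray",rect(t))
r=cv2.minAreaRect((t[:,:2]*1000).astype(np.float32)); 
th=np.deg2rad(r[2]); th=(th+np.pi/4)%(np.pi/2)-np.pi/4; print("yaw",th)
c,s=np.cos(th),np.sin(th); a=t[:,:2]@np.array([[c,-s],[s,c]])*1000
print("along x hist",np.histogram(a[:,0],np.arange(a[:,0].min()-1,a[:,0].max()+3,3)))
f=w[b&(w[:,2]<.006)&(w[:,2]>.001)]
# wrist cloud bench height bias
print("relay top",rect(w[b&(w[:,2]>.043)&(w[:,2]<.052)]))
im=cv2.imread("pics/wc.png").reshape(-1,3).astype(int)
c=np.load("pics/wc.npy").reshape(-1,3)
n=(np.hypot(c[:,0]-.463,c[:,1]+.204)<.07)&(c[:,2]>.236)&(c[:,2]<.255)&(im[:,2]-im[:,0]>40)
t=c[n]; print("wood",rect(t),t.mean(0)); u,sv,v=np.linalg.svd(t[:,:2]-t[:,:2].mean(0),full_matrices=False); print("pca yaw",np.arctan(-v[0,0]/v[0,1]))
for lo,hi in ((.215,.228),(.15,.20),(.2,.215)):
    t=c[(c[:,0]>.43)&(c[:,0]<.6)&(abs(c[:,1]+.2)<.025)&(c[:,2]>lo)&(c[:,2]<hi)]
    if len(t)>30: print(lo,rect(t),"zmed",np.percentile(t[:,2],[5,50,95]))
t=c[(c[:,0]>.48)&(c[:,0]<.545)&(abs(c[:,1]+.195)<.03)&(c[:,2]>.15)]
k=np.polyfit(t[:,0],t[:,1],1);print("arm dir",np.arctan(k[0]),"y at .465",np.polyval(k,.465), np.percentile(t[:,2],[5,25,50,75,95]))
```

```text
tray (1280, [[509.20001220703125, 164.1999969482422], [662.7999877929688, 149.6999969482422], [673.4000244140625, 261.5], [519.7000122070312, 275.8999938964844]], array([591.3, 212.8]), array([112.3, 154.4]), 84.62)
yaw -0.09397176959231768
along x hist (array([100, 113,   8,  11,  11,  11,  10,  12,  10,  10,   9,  11,  13,
        12,  10,   9,  10,  12,  11,  10,  10,   9,  12,   9,  10,  12,
        12, 109, 170,  77,   8,  11,  21,  11,  13,  13,  10,  11,  10,
        10,  11,  14,  16,  12,   9,   8,   9,  11,   8,  13,  89, 129]), array([490.50992669, 493.50992669, 496.50992669, 499.50992669,
       502.50992669, 505.50992669, 508.50992669, 511.50992669,
       514.50992669, 517.50992669, 520.50992669, 523.50992669,
       526.50992669, 529.50992669, 532.50992669, 535.50992669,
       538.50992669, 541.50992669, 544.50992669, 547.50992669,
       550.50992669, 553.50992669, 556.50992669, 559.50992669,
       562.50992669, 565.50992669, 568.50992669, 571.50992669,
       574.50992669, 577.50992669, 580.50992669, 583.50992669,
       586.50992669, 589.50992669, 592.50992669, 59
[... 949 characters left out ...]
 array([31.9, 31.5]), 5.89) zmed [0.21536101 0.22045681 0.22303387]
0.15 (351, [[446.6000061035156, -194.60000610351562], [448.8999938964844, -212.10000610351562], [547.5999755859375, -199.10000610351562], [545.2999877929688, -181.60000610351562]], array([ 497.1, -196.9]), array([99.6, 17.6]), 7.52) zmed [0.16341894 0.186215   0.18748862]
0.2 (835, [[482.6000061035156, -184.6999969482422], [487.0, -216.8000030517578], [574.0, -204.8000030517578], [569.5999755859375, -172.6999969482422]], array([ 528.3, -194.8]), array([87.8, 32.4]), 7.86) zmed [0.20467188 0.2064246  0.21431977]
arm dir 0.22315275556359856 y at .465 -0.21955472194852943 [0.43618167 0.50267186 0.5083703  0.5129076  0.52551613]
```

```bash
cat >> h.py <<'E'
YS=0.11; XS=np.array([np.cos(YS),np.sin(YS),0])
def wf(n=5):
    f=[]
    for _ in range(n): f.append(env.sense()["wrist_force"]); env.pause(.02)
    return np.mean(f,0)
E
python3 - <<'E'
from h import *
G=np.array([.4625,-.2048,.222])
env.reach(G+[0,0,.06],R(YS)); print(env.sense()["joint_positions"])
print("free",wf())
env.movel(G,rate=.08); print("down",wf())
effector.grasp(45); s=env.sense()
print(s["t"],s["gripper_width"],s["grasp_force"],s["ee_pos"],wf())
p,d,w=wristcloud(); cv2.imwrite("pics/g1.png",p[:,:,::-1])
p,d=viewer.read_camera("scene"); cv2.imwrite("pics/g2.png",cv2.resize(p[140:300,190:330,::-1],(525,600)))
E
```

```text
[ 1.32396386  0.40815539 -1.21370596  1.81727903  0.40993602  1.20295102
  0.09503108]
free [-0.00491001 -0.50333849  0.13003968]
down [ 0.02053208  0.08495234 -0.22738233]
9.7667 0.015609249694103763 44.999651312828064 [ 0.46264145 -0.20477991  0.22201122] [ 0.20696817  0.29341268 -0.33268859]
```

View pics/g2.png

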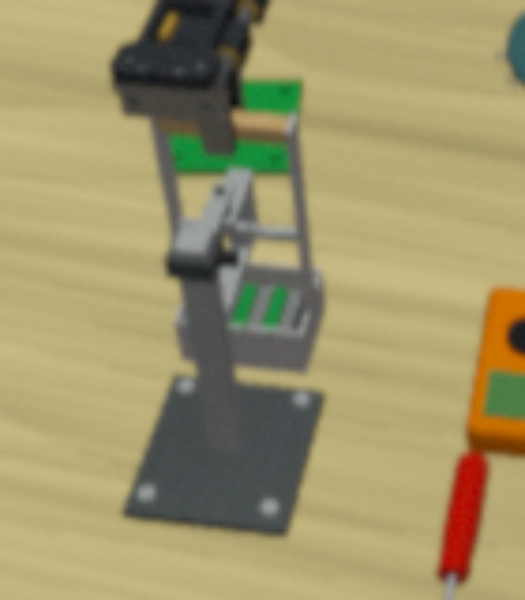

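The handle is gripped: width 15.6 mm, fingers at (222,130) on the wood. Next is a quick lift to 28 mm, then 1 mm steps with force sensing.

Run:
```python
from h import *
P=np.array(env.sense()["ee_pos"]); z0=.222
env.movel([P[0],P[1],z0+.012],rate=.05); print("12",wf())
env.movel([P[0],P[1],z0+.030],rate=.06); env.pause(.2); b=wf(8); print("30",b)
log=[]; l=.030
while l<.0475:
    l+=.001; env.movel([P[0],P[1],z0+l],rate=.03); env.pause(.05); f=wf(4)-b; log.append((round(l*1e3),round(env.sense()["ee_pos"][2]-z0,4),np.round(f,2).tolist()))
    if f[2]<-2.2: break
for x in log: print(x)
s=env.sense();print(s["t"],s["gripper_width"])
```

```text
12 [ 0.13511152 -0.02776836 -3.70189701]
30 [ 0.20174368  0.06993256 -3.63426127]
(31, np.float64(0.031), [-0.35, -0.31, -0.26])
(32, np.float64(0.032), [-0.16, 0.01, -0.19])
(33, np.float64(0.033), [0.11, 0.34, -0.12])
(34, np.float64(0.034), [-0.05, 0.35, -0.38])
(35, np.float64(0.035), [-0.09, 0.18, 0.24])
(36, np.float64(0.036), [-0.01, -0.24, 0.05])
(37, np.float64(0.037), [-0.03, 0.05, -0.38])
(38, np.float64(0.038), [-0.41, 0.09, -0.42])
(39, np.float64(0.0388), [0.71, -0.17, -3.64])
14.5083 0.015486307395619774
```

Run:
```python
from h import *
P=np.array(env.sense()["ee_pos"]); z0=.222; b=np.array([.2,.07,-3.7])
for l in (.041,.043,.0445,.0455):
    env.movel([P[0],P[1],z0+l],rate=.03); env.pause(.08); f=wf(6)-b; print(l,round(env.sense()["ee_pos"][2]-z0,4),np.round(f,2))
    if f[2]<-8: break
Q=np.array(env.sense()["ee_pos"]); z=z0+l
print(solver.inverse_kinematics([*(Q-.1*XS)[:2],z],R(YS)))
for k in range(1,12):
    env.movel([*(Q-.003*k*XS)[:2],z],rate=.04); f=wf(3)-b; a=np.array(env.sense()["ee_pos"]); print(3*k,np.round(f,2),round(a[2]-z0,4))
    if abs(f@XS)>6 or f[2]<-10: print("STOP"); break
print(env.sense()["t"])
```

```text
0.041 0.0409 [ 0.66  0.28 -4.71]
0.043 0.0429 [ 0.94  0.13 -5.07]
0.0445 0.0444 [ 0.88  0.21 -5.89]
0.0455 0.0454 [ 0.65 -0.16 -6.49]
[ 1.71903429  0.24202754 -1.38112412  2.00679259  0.26686763  1.10295051
  0.33079311]
3 [ 2.36  0.23 -6.56] 0.0457
6 [ 2.77  0.64 -6.34] 0.0455
9 [ 2.72  0.23 -6.25] 0.0454
12 [ 2.22  0.34 -6.51] 0.0454
15 [ 2.43  0.35 -6.07] 0.0454
18 [ 0.48 -0.83  0.02] 0.0459
21 [ 0.22 -0.63 -0.11] 0.0456
24 [-0.11  0.03  0.22] 0.0455
27 [-0.15 -0.38  0.  ] 0.0455
30 [ 0.11  0.08 -0.06] 0.0455
33 [-0.15 -0.02  0.2 ] 0.0455
19.5417
```

The caddy is off the hook, with no contact force. Next I'll draw it clear, carry it above the nest and check its alignment.

```bash
cat >> h.py <<'E'
YT=-.094; NEST=np.array([.5565,.2160])
E
python3 - <<'E'
from h import *
Q=np.array(env.sense()["ee_pos"])
A=[*(Q-.055*XS)[:2],.275]
env.movel(A,rate=.12)
env.movel([.41,.0,.30],R(0),rate=.2); print(np.round(env.sense()["joint_positions"],2))
env.movel([*NEST,.30],R(YT),rate=.2); print(np.round(env.sense()["joint_positions"],2))
env.movel([*NEST,.237],R(YT),rate=.15); env.pause(.2)
p,d,w=wristcloud(); cv2.imwrite("pics/n1.png",p[:,:,::-1]); np.save("pics/wn.npy",w)
s=env.sense(); print(s["t"],s["gripper_width"],s["ee_pos"])
L=(w-[*NEST,0]).reshape(-1,3); c,q=np.cos(YT),np.sin(YT); L[:,:2]=L[:,:2]@np.array([[c,-q],[q,c]])
for nm,lo,hi in (("rim",.075,.10),("tray",.018,.026)):
    t=L[(abs(L[:,0])<.13)&(abs(L[:,1])<.075)&(L[:,2]>lo)&(L[:,2]<hi)]; 
    if len(t)>20: r=cv2.minAreaRect((t[:,:2]*1000).astype(np.float32)); print(nm,len(t),np.round(r[0],1),np.round(r[1],1),r[2],np.round(np.percentile(t,[2,98],axis=0)*1000,1).tolist())
print(near("caddy_foot","scene") if 0 else near("caddy_foot"),near("nest"))
p,d=viewer.read_camera("scene"); S=p[170:350,310:460,::-1]; cv2.imwrite("pics/n2.png",np.hstack([cv2.resize(S,(360,432)),cv2.resize(p[:,:,::-1],(400,432))]) if 0 else cv2.resize(S,(480,576)))
E
```

```text
[ 1.36  0.1  -1.45  1.98  0.11  1.15 -0.14]
[ 0.33  0.53 -1.08  1.59  0.48  1.31 -0.91]
24.15 0.015349898384555255 [0.55692419 0.21630837 0.23801512]
rim 981 [-0.4  2.4] [95.1 70.2] 89.95368957519531 [[-35.1, -42.5, 75.3], [34.4, 50.0, 92.2]]
tray 1673 [-9.2  6.7] [116.3 250.7] 85.79682159423828 [[-123.8, -55.2, 18.4], [111.5, 71.7, 24.3]]
[] [([0.3387, 0.2622, 0.0061], 0.96)]
```

View pics/n1.png

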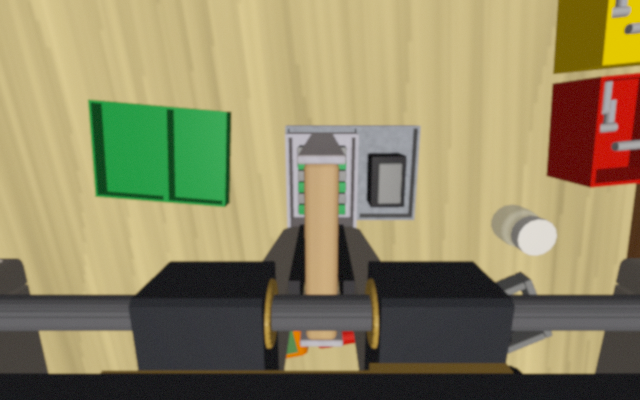

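View pics/n2.png

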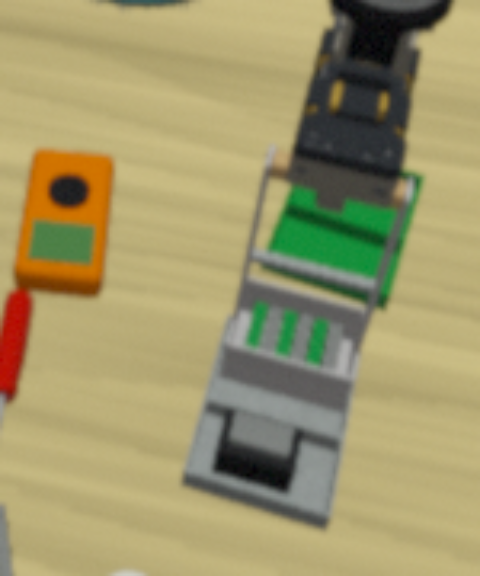

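The wrist view shows the box at (322,180), square with the nest and centred in x within 0.5 mm. In y it is about +0.7 mm over. I'll descend while feeling for contact.

Run:
```python
from h import *
N=NEST+np.array([0,-.0006])
env.movel([*N,.225],rate=.06); env.pause(.15); b=wf(6); print(b,env.sense()["ee_pos"])
z=.225; log=[]
while z>.1965:
    z-=.0015 if z>.2035 else .0007
    env.movel([*N,z],rate=.03); f=wf(3)-b; log.append((round(z,4),np.round(f,1).tolist()))
    if f[2]>4 or np.hypot(*f[:2])>6: break
for x in log[-7:]: print(x)
s=env.sense();print(s["t"],s["ee_pos"],np.round(s["moment"],2))
```

```text
[ 0.00637607 -0.07912964 -4.04080894] [0.55658298 0.21555156 0.2251965 ]
(0.204, [-0.1, 0.2, 0.3])
(0.2025, [-0.2, 0.3, 0.5])
(0.2018, [-0.2, 0.2, 0.3])
(0.2011, [0.4, -0.2, 0.2])
(0.2004, [-0.3, 0.5, 0.9])
(0.1997, [-0.2, 0.0, 3.9])
(0.199, [0.3, 0.0, 9.9])
30.9 [0.55703162 0.21579953 0.20005724] [-0.2   0.16  0.03]
```

It met the floor at the predicted height (0.200) with no side force. Now release, retreat and verify.

Run:
```python
from h import *
P=np.array(env.sense()["ee_pos"])
env.movel([NEST[0],NEST[1]-.0006,.1998],rate=.03)
effector.release(); env.pause(.2); print(wf())
env.movel([NEST[0],NEST[1],.34],rate=.12); env.pause(.3)
p,d,w=wristcloud(); 
L=(w-[*NEST,0]).reshape(-1,3); c,q=np.cos(YT),np.sin(YT); L[:,:2]=L[:,:2]@np.array([[c,-q],[q,c]])
for nm,lo,hi in (("rim",.040,.056),("handle",.212,.228)):
    t=L[(abs(L[:,0])<.04)&(abs(L[:,1])<.06)&(L[:,2]>lo)&(L[:,2]<hi)]; r=cv2.minAreaRect((t[:,:2]*1000).astype(np.float32)); print(nm,len(t),np.round(r[0],1),np.round(r[1],1),r[2],np.median(t[:,2]))
cv2.imwrite("pics/f1.png",p[:,:,::-1]); print(env.sense()["t"],env.sense()["wrist_force"])
```

```text
[-0.06623178 -0.03646121 -0.02904296]
rim 489 [-0.9 -0. ] [70.  96.9] 0.013966935686767101 0.0482477671939231
handle 2023 [-0.7 -0.2] [21.5 98.1] 0.01393669843673706 0.2230449892695736
34.2833 [0.42868202 0.56567343 0.08741324]
```

View pics/f1.png

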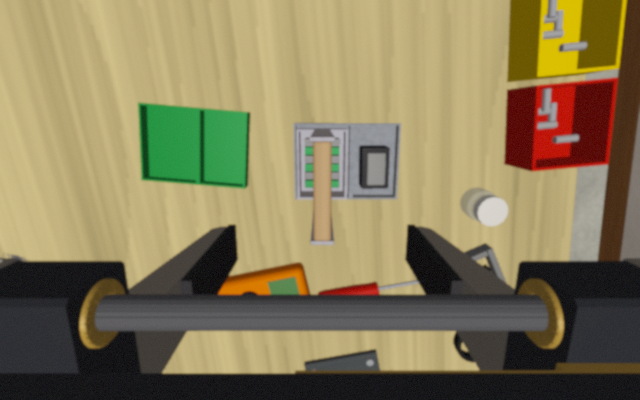

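The caddy stands home in the nest at (323,162): rim at 48 mm, upright and centred within 1 mm, with the gripper clear.

```bash
python3 -c "
from station import workorder; print(workorder.finish_job())"
```

```text
the job is handed in; nothing more can be done
None
```

The caddy is off the hook, standing upright and released in the grey tray's front nest, about 1 mm off centre by the wrist camera, and the job was handed in at about 34 s; no verdict came back.

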